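Size a spindle in the ring gauge

TASK

Take the spindle that stands at the left end of the rack (the end nearest the ring gauge) by its slim shank and lower it foot first through the gauge's stacked rings, easing it sideways by feel where it only catches on a rim, until it meets the ring that is truly too small for it. Press it down on that ring with about 12 N for a moment, never loading the gauge with more than 40 N (knocks count, so go slowly, about 15 mm a second), then let go and leave it standing upright there. Leave the other two spindles and the things around where they are.

Things in the scene. Friction and masses are not known exactly. Their poses are not given: they have to be found in the camera images.
- gauge: Ring gauge, fixed: a dark base plate 130 x 90 x 12 mm and a post with four level aluminium ring plates, 62 x 62 x 10 mm, stacked on one upright axis. From the top, upper faces at least 114, 86, 58, 30 mm above the bench, bores 36, 30, 24, 18 mm, mouths nearly sharp. Origin on the bench under the nominal axis; the post is 40 to 58 mm to its +x, no higher than the top ring. A body 2 mm under a bore passes it.
- gauge_centre (a point): The nominal ring axis, 114 mm above the bench, fixed to the base. The post with all its rings is clamped by hand: the true common axis lies up to 6 mm to either side of this point along the gauge's x (not y), and all rings sit 0 to 6 mm higher than their nominal heights; neither is measured. 34 mm bodies stop on the second ring from the top, 28 mm on the third, 22 mm on the lowest.
- rack: Spindle rack, fixed: a light wooden block 62 x 186 x 20 mm with three round places 40 mm wide and 8 mm deep in a row along its y axis, 60 mm apart (floor of the places 12 mm above the bench). Origin on the bench under the middle place; +y points to the left end; z up. The spindles stand in the places, up to 3 mm off their centres.
- rack_end (a point): Centre of the floor of the place at the left (+y) end of the rack, 12 mm above the bench. The spindle standing here is the one to be gauged.
- spindle_a_mid (a point): A steel spindle, one of three, 145 mm long, standing foot down in the rack: a round body 90 mm long, and above it a round shank 16 mm thick, 55 mm long, to grip. The bodies are 22, 28 and 34 mm thick, foot chamfer 1 mm; which this one is must be seen or felt. About 0.2 kg. The point is half-way up, 72.5 mm above the foot, 45 mm below the middle of the shank; z points up it.
- spindle_b_mid (a point): A steel spindle, one of three, 145 mm long, standing foot down in the rack: a round body 90 mm long, and above it a round shank 16 mm thick, 55 mm long, to grip. The bodies are 22, 28 and 34 mm thick, foot chamfer 1 mm; which this one is must be seen or felt. About 0.2 kg. The point is half-way up, 72.5 mm above the foot, 45 mm below the middle of the shank; z points up it.
- spindle_c_mid (a point): A steel spindle, one of three, 145 mm long, standing foot down in the rack: a round body 90 mm long, and above it a round shank 16 mm thick, 55 mm long, to grip. The bodies are 22, 28 and 34 mm thick, foot chamfer 1 mm; which this one is must be seen or felt. About 0.2 kg. The point is half-way up, 72.5 mm above the foot, 45 mm below the middle of the shank; z points up it.
- spool: Bystander: a spool of solder, 52 mm wide, 45 mm high, standing on the bench; origin at its underside.
- relay: Bystander: a plug-in relay, 21 x 28 x 35 mm, standing on the bench; origin at its underside.
- board: Bystander: a green circuit board with parts on it, 75 x 100 x 23 mm, lying on the bench; origin at the middle of its underside.
Mind the look-alikes: they are no part of the job. Leave any pink look-alike of the part that bears spindle_a_mid alone.

How it is judged:
By the outcome, as a careful person would: the job done as asked, in the order asked, and still so for the second after the job is handed in, with the robot touching nothing.
It also fails if it takes over 72 s, if anything falls off the work surface, if the arm or the gripper's body presses on something with over 40 N, if the wrist force passes 120 N, or if a joint passes its speed limit or range.

ROBOT

A 7-joint arm with a two-finger parallel gripper is mounted at the origin on a cart in front of the work surface, level with it; the furniture and walls round the work are solid. World frame = base frame: x ahead of the robot, y to its left, z up, the work surface at z = 0. Lengths are in mm, angles in rad, forces in N, time in s.
With the tool pointing down it reaches from about 425 to 875 mm from the base axis. Payload 9.9 kg.
Tool frame: the origin (TCP) lies between the finger pads; the fingertips stand 8 mm ahead of it and the grasp point (between the pads) lies 11 mm behind it; z points along the fingers, y is the line along which they close (so a half turn about z gives the same grasp; the last joint's range is limited). The gripper opens to 85 mm and grips with 20 to 120 N. Pads are 22 mm wide; open, the fingers measure 114 mm over their backs; the gripper's body (76 mm by 85 mm) begins 54 mm behind the grasp point. The pads swing forward as they close: fully open they stand 13 mm farther back than shut.
Start: joints at [-1.307, 0.576, 0.025, 1.437, -0.015, 1.129, -0.057], TCP at [230.053, 634.59, 239.289] pointing down, gripper open.
Joint ranges: [-2.76, 2.76], [-0.34, 2.15], [-1.52, 1.57], [0.19, 2.46], [-1.09, 4.23], [0.17, 1.99], [-2.82, 2.82]. Speed limits (rad/s): [2.22, 2.22, 3.01, 3.01, 3.14, 3.14, 3.14].

INTERFACE

Orientations are given as a 3x3 rotation matrix whose columns are the frame's x, y, z axes.
In Python, from bench import arm gives the robot as it stands.
- The arm moves only by the shell command python3 -m handwheel 'ROWS' [OPENING]. ROWS is JSON, a list of rows, each a list of 2 entries, a list of its own where there are three numbers: the shift along the tool's x, y, z in m, then the turn about the tool's z in degrees. A call has 1 to 10 rows; each row is the pose to reach, as a shift and turn from the pose commanded when the call began, along the tool's axes at that moment; what a row does not reach only later rows make up. A row lasts 1/12 s, in which the tool goes at most 41.7 mm and 7.16 degrees, less where a joint would pass 70% of its speed; a pose out of reach is approached as far as the arm can. A call with a gripper value outside its range is refused whole. OPENING is the opening, from 0 (shut) to 1 (fully open), set as the call begins (- or left out, the last holds). The fingers move at their own pace and stop on an object; the grip force is fixed at half the most. Time passes only in rows, so rows that repeat a pose let the fingers close. It gives the time, the measured TCP pose, the force, the opening and the grip force at its end, in the units of the state.
- arm.get_obs(): the state, without advancing time (a new reading comes with each control period).
- arm.grab_frame(name): name is "side" or "top"; returns a dict with "frame" (400x640x3 uint8, red, green, blue), "range_z" (400x640 float32, mm along the optical axis (not along the pixel's ray), 0 where there is no reading), "mtx" (3x3 intrinsics, pixels), "extrinsics" (4x4, takes a point from camera to world coordinates). Camera axes: x right, y down, z forward; pixel columns grow to the right and rows downward; lengths in mm; the calibration is good to about 2 mm. A picture is of the moment at which its call begins.
- arm.finish_job(): hands the job in; it is judged then, once.
Trained networks look in a picture, given as the dict that the camera call returned (one of the last four; its "shot" number tells which), for a name from the list of things; names that differ only in an ending like _2 or _b are one class to them, and where a whole thing is asked for, a point or a joint stands for the part that bears it (a point fixed in the world has none). Each returns a list of dicts, best first, with "score" (0 to 1); they miss things now and then, are a little off and sometimes report something else, mostly with a low value. They report only what shows in the picture. A call takes as long as a camera call. They do not tell look-alikes from the thing itself.
- arm.outline_of(picture, name): "region" (400x640 bool, what is visible of it) and "centre" ([column, row] in pixels, amid what is visible of it).
The state is a dict: "time": time; "joint_positions": joint angles; "joint_vel": joint speeds; "tau": joint torques, N m; "tool_pos": TCP position; "orientation": TCP orientation; "ft_force": force on the tool from outside, world axes, zero at the start; "moment": the same for the moment, N m; "gripper_width": opening from 0.0 (shut) to 1.0 (fully open); "finger_force": force on a finger pad.
Only numpy, scipy, OpenCV 4.12 (cv2) and the standard library are available. Lean on these libraries where they do the work, as an engineer would, in place of code of your own. Each camera call takes 0.05 s, during which the arm holds its last target. There are 200 camera calls.

## Working session

There is one attempt and no reset: what is moved stays moved. The work goes in short steps, Python scripts to look and compute and a shell command to move; the robot and the scene stay as the last step left them, time stands still between calls to the robot, and variables do not carry over. Pictures are saved under pics/ and viewed, at most 10 in all, crops included, and the job is handed in when it is done.

```bash
ls; mkdir -p pics
cat > h.py <<'E'
import numpy as np, cv2
from bench import arm
def world(p,m):
    v,u=np.nonzero(m & (p["range_z"]>0)); z=p["range_z"][v,u]
    K=np.array(p["mtx"]); E=np.array(p["extrinsics"])
    c=np.stack([(u-K[0,2])*z/K[0,0],(v-K[1,2])*z/K[1,1],z,np.ones_like(z)])
    return (E@c)[:3].T
def save(p,n): cv2.imwrite("pics/"+n,cv2.cvtColor(p["frame"],cv2.COLOR_RGB2BGR))
E
python3 - <<'E'
from h import *
np.set_printoptions(precision=1,suppress=True)
o=arm.get_obs();print(o)
for n in("top","side"):
    p=arm.grab_frame(n);save(p,n+"0.png");print(n,np.array(p["extrinsics"]),p["mtx"])
    for t in("gauge","rack","spindle_a_mid","spool","relay","board"):
        for d in arm.outline_of(p,t)[:4]:
            w=world(p,np.array(d["region"]))
            if len(w):print(t,round(d["score"],2),np.round(d["centre"]),np.percentile(w,3,axis=0),np.median(w,axis=0),np.percentile(w,97,axis=0))
E
```

```text
pics
{'time': 0.0, 'joint_positions': array([-1.3,  0.6,  0. ,  1.4, -0. ,  1.1, -0.1]), 'joint_vel': array([ 0., -0.,  0., -0.,  0.,  0., -0.]), 'tau': array([ -0. , -76.6,   2.3, -28.6,   0. ,   0. ,  -0. ]), 'tool_pos': array([229.9, 634.2, 238.4]), 'orientation': array([[-0.9,  0.3, -0. ],
       [ 0.3,  0.9, -0. ],
       [-0. , -0. , -1. ]]), 'ft_force': array([ 0.3, -0.2,  0.4]), 'moment': array([ 0., -0., -0.]), 'finger_force': 0.0, 'gripper_width': 0.998283476754732}
top [[  -0.    -1.     0.2  340.5]
 [  -1.     0.    -0.  -353.3]
 [   0.    -0.2   -1.   950.3]
 [   0.     0.     0.     1. ]] [[431.8   0.  321.9]
 [  0.  431.8 200.3]
 [  0.    0.    1. ]]
gauge 0.81 [268. 212.] [ 435.5 -288.6    7.9] [ 489.2 -252.2   83.2] [ 545.9 -206.   117.9]
rack 0.71 [370. 189.] [ 516.9 -576.9    5.2] [ 542.8 -476.4   18.4] [ 584.4 -399.4   22.1]
spindle_a_mid 0.93 [378. 138.] [ 629.6 -497.3   12.3] [ 639.  -479.9   87.7] [ 654.5 -467.6  143.9]
spindle_a_mid 0.87 [406. 224.] [ 444.7 -547.    10.7] [ 456.3 -531.8   88.6] [ 473.2 -522.   145.2]
spindle_a_mid 0.86 [382. 181.] [ 539.  -508
[... 769 characters left out ...]
.9   67. ] [ 400.  -517.9  141.6]
spindle_a_mid 0.74 [393. 160.] [ 296.5 -706.8    2.7] [ 318.9 -533.6   65.3] [ 333.6 -525.9  144.8]
spindle_a_mid 0.61 [298. 153.] [ 541.9 -492.4   71.7] [ 558.9 -483.3  104.1] [ 572.5 -475.4  158.6]
spindle_a_mid 0.59 [340. 162.] [ 448.1 -621.5    3.3] [ 463.9 -528.1   64.1] [ 480.7 -520.1  144.3]
spool 0.6 [270. 204.] [ 607.4 -402.1    1.6] [ 627.8 -366.7   37.2] [ 650.9 -356.6   47.7]
relay 0.47 [268. 231.] [ 612.4 -310.2    4.8] [ 624.2 -292.    26.8] [ 639.1 -284.    37.5]
board 0.79 [237. 266.] [ 634.5 -232.2    2.1] [ 670.  -183.1    5.3] [ 703.3 -138.6   24.7]
board 0.31 [314. 239.] [ 453.3 -273.7    9.8] [ 510.5 -225.4   82.4] [ 557.7 -205.9  118.9]
```

Run:
```python
import cv2,numpy as np
a=cv2.imread("pics/top0.png")[60:300,200:500];b=cv2.imread("pics/side0.png")[60:300,180:480]
cv2.imwrite("pics/v1.png",np.vstack([cv2.resize(a,(600,480))]));cv2.imwrite("pics/v2.png",cv2.resize(b,(750,600)))
```

```text
(no output)
```

View pics/v1.png

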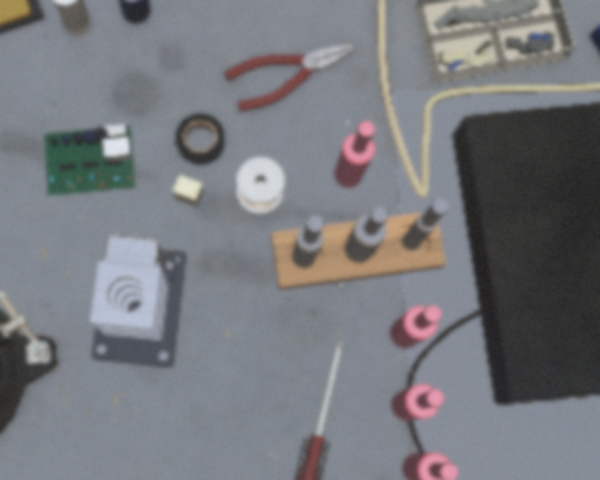

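View pics/v2.png

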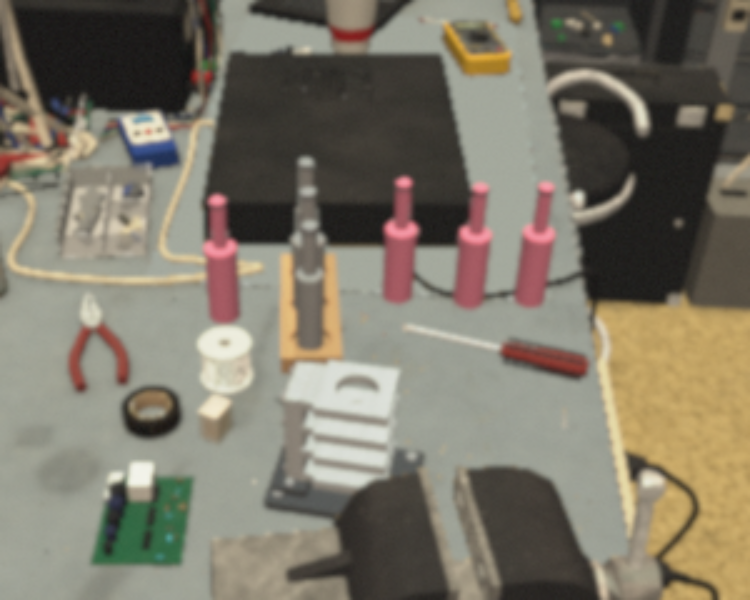

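The top crop shows three grey spindles on the rack at crop (310,240), (370,232) and (430,220), plus four pink look-alikes off the rack. The one meant is at crop (310,240), about full pixel (355,180): it is grey, stands on the rack and is nearest the gauge. The gauge bore is at about full pixel (264,206), with the post on its +x side.

Run:
```python
from h import *
from scipy.optimize import least_squares
np.set_printoptions(precision=1,suppress=True)
full=np.ones((400,640),bool)
def circ(P,r0,fix=None):
    f=lambda q:np.hypot(P[:,0]-q[0],P[:,1]-q[1])-(q[2] if fix is None else fix)
    q=least_squares(f,[*P[:,:2].mean(0)-[0,0],r0],loss="soft_l1").x; return q
for n in("top","side"):
    p=arm.grab_frame(n); W=world(p,full)
    s=W[(abs(W[:,0]-550)<45)&(abs(W[:,1]+425)<40)&(W[:,2]>25)]
    print(n,"zmax",np.percentile(s[:,2],[50,90,99]))
    for lo,hi in((30,55),(55,80),(80,96),(96,108),(112,130),(130,150),(150,165)):
        P=s[(s[:,2]>lo)&(s[:,2]<hi)]
        if len(P)>8: print(lo,len(P),P.min(0),P.max(0),P.mean(0),circ(P,10))
    g=W[(abs(W[:,0]-495)<90)&(abs(W[:,1]+245)<70)&(W[:,2]>105)&(W[:,2]<126)]
    print("gauge",len(g),np.percentile(g[:,2],[5,50,95]),cv2.minAreaRect(g[:,:2].astype(np.float32)))
    # bore: hole in occupancy grid
    im=np.zeros((200,200),np.uint8); ij=((g[:,:2]-[395,-345])).astype(int); im[ij[:,0].clip(0,199),ij[:,1].clip(0,199)]=255
    im=cv2.morphologyEx(im,cv2.MORPH_CLOSE,np.ones((5,5)))
    cs,h=cv2.findContours(im,cv2.RETR_CCOMP,cv2.CHAIN_APPROX_NONE)
    for c,hh in zip(cs,h[0]):
        if cv2.contourArea(c)>150:
            (a,b),r=cv2.minEnclosingCircle(c); M=cv2.moments(c);print("contour",hh[3],cv2.contourArea(c),b+395,a-345,r,M["m01"]/M["m00"]+395.5,M["m10"]/M["m00"]-344.5)
    b=W[(abs(W[:,0]-495)<110)&(abs(W[:,1]+245)<85)&(W[:,2]>7)&(W[:,2]<16)]
    print("base",cv2.minAreaRect(b[:,:2].astype(np.float32)))
    r=W[(abs(W[:,0]-550)<60)&(abs(W[:,1]+487)<110)&(W[:,2]>17)&(W[:,2]<23)]
    print("rack",cv2.minAreaRect(r[:,:2].astype(np.float32)))
    cv2.imwrite("pics/z_%s.png"%n,cv2.resize(cv2.cvtColor(p["frame"],cv2.COLOR_RGB2BGR)[130:240,220:420] if n=="top" else cv2.cvtColor(p["frame"],cv2.COLOR_RGB2BGR)[110:220,220:420],None,fx=4,fy=4,interpolation=2))
o=arm.get_obs();print(o["orientation"].round(3).tolist())
```

```text
top zmax [101.2 155.8 158.4]
30 35 [ 533.7 -439.1   30. ] [ 547.5 -415.1   54.5] [ 537.5 -424.8   41.7] [ 547.4 -428.9   13.5]
55 32 [ 533.5 -442.2   55.1] [ 544.7 -415.8   78.6] [ 537.1 -426.    66.4] [ 547.7 -429.    13.7]
80 23 [ 533.6 -438.7   80.2] [ 547.5 -414.9   94.2] [ 537.3 -425.3   86.7] [ 547.9 -429.    14. ]
96 81 [ 534.1 -440.7   96.1] [ 559.3 -416.1  107. ] [ 543.  -426.8  100.8] [ 547.9 -428.9   11.5]
112 17 [ 539.4 -436.1  114.1] [ 547.5 -421.2  129.7] [ 541.7 -427.4  122.1] [ 547.3 -428.9    7.6]
130 19 [ 539.9 -434.3  131.1] [ 549.3 -421.1  146.5] [ 542.3 -426.5  138.8] [ 547.7 -428.9    7.7]
150 60 [ 539.6 -435.5  150.2] [ 554.8 -421.8  158.9] [ 546.9 -428.6  155.5] [ 546.9 -428.5    5.8]
gauge 1121 [112.6 115.7 118.2] ((503.5849914550781, -246.52984619140625), (62.24455261230469, 91.36272430419922), 83.10052490234375)
contour -1 5000.5 500.4887161254883 -247.31837463378906 52.23771667480469 500.1405692764057 -246.44603872946038
contour 0 1092.5 488.48419189453125 -246.6185760498047 20.024206161499023 488.72868039664377 -245.5323417238749
base ((496.6016540527344,
[... 836 characters left out ...]
[ 557.7 -417.9  159. ] [ 550.3 -425.   156.1] [ 550.2 -426.5    6.7]
gauge 866 [109.1 117.4 119.3] ((506.893310546875, -245.7564697265625), (66.32804107666016, 91.703857421875), 83.24063873291016)
contour -1 4984.0 502.55259704589844 -245.77301788330078 52.563331604003906 503.45482209737827 -244.63636971642592
contour 0 1110.0 491.10713958740234 -243.10713958740234 20.31252098083496 491.86981981981984 -242.83813813813816
base ((500.4464111328125, -240.81130981445312), (141.9873504638672, 78.97882843017578), 5.354434967041016)
rack ((572.239990234375, -484.20257568359375), (93.04586791992188, 193.058349609375), 6.8033037185668945)
[[-0.94, 0.341, -0.0], [0.341, 0.94, -0.0], [0.0, -0.0, -1.0]]
```

View pics/z_top.png

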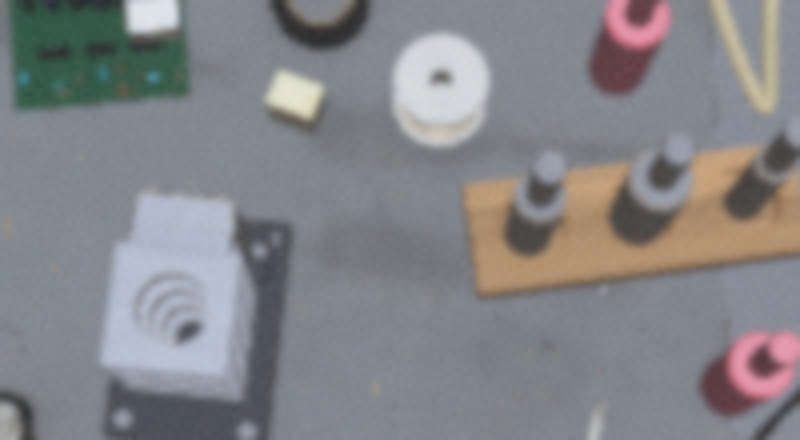

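The crop confirms the target: the grey spindle at crop (540,190), nearest the gauge. Its body is about 27–28 mm thick, so it should stop on the third ring. Next I check the route for tall objects.

Run:
```python
from h import *
np.set_printoptions(linewidth=200)
W=np.vstack([world(arm.grab_frame(n),np.ones((400,640),bool)) for n in("top","side")])
xs=range(300,900,50)
print("y\\x",*xs)
for y in range(400,-700,-50):
    print(y,[int(c[:,2].max()) if len(c:=W[(W[:,0]>=x)&(W[:,0]<x+50)&(W[:,1]>=y)&(W[:,1]<y+50)])>3 else -1 for x in xs])
# rows: tool-frame shift for world targets
o=arm.get_obs();R=o["orientation"];p=o["tool_pos"]
for t in([230,634,330],[560,300,330],[600,0,330],[580,-250,330],[549,-428.6,250]):print(t,(R.T@(np.array(t)-p)).round(0))
```

```text
y\x 300 350 400 450 500 550 600 650 700 750 800 850
400 [-1, -1, -1, -1, -1, -1, -1, -1, -1, -1, -1, -1]
350 [-1, -1, -1, -1, -1, -1, 16, -1, -1, -1, -1, -1]
300 [-1, -1, -1, -1, 663, -1, 473, -1, -1, -1, -1, -1]
250 [-1, -1, -1, -1, 659, 420, 540, 170, 179, 182, -1, -1]
200 [-1, -1, -1, -1, -1, -1, 164, 173, 180, 184, -1, -1]
150 [3, 2, 5, 2, 3, 3, 2, 3, 464, 3, 3, 4]
100 [3, 3, 3, 3, 4, 4, 3, 2, 498, 479, 3, 4]
50 [5, 47, 4, 4, 4, 4, 4, 4, 510, 509, 3, 44]
0 [71, 189, 188, 185, 154, 154, 4, 5, 504, 488, 4, 46]
-50 [181, 188, 190, 186, 161, 154, 4, 4, 493, 490, 4, 16]
-100 [199, 188, 188, 186, 153, 146, 5, 4, 516, 494, 26, 99]
-150 [170, 182, 47, 68, 67, 3, 6, 16, 548, 535, 26, 26]
-200 [2, 4, 18, 16, 12, 4, 8, 26, 544, 482, 78, 76]
-250 [4, 3, 16, 120, 121, 116, 9, 27, 533, 494, 53, 53]
-300 [4, 5, 18, 120, 120, 25, 38, 21, 518, 493, 50, 52]
-350 [4, 4, 4, 3, 5, 4, 38, 22, 509, 485, 4, 4]
-400 [4, 4, 4, 3, 23, 23, 49, 48, 464, 480, 4, 4]
-450 [29, 22, 18, 4, 160, 159, 48, 4, 480, 481, 4, 4]
-500 [6, 15, 19, 17, 157, 159, 147, 146, 464, 464, 13, 90]
-550 [147, 148, 91, 148, 103, 159, 14, 86, 13, 11, 12, 78]
-600 [145, 86, 19, 90, 24, 160, 14, 67, 12, 402, 407, 53]
-650 [7, 72, 74, 73, 74, 74, 74, 74, 16, 386, 429, 77]
[230, 634, 330] [ -0.  -1. -91.]
[560, 300, 330] [-424. -202.  -91.]
[600, 0, 330] [-564. -471.  -91.]
[580, -250, 330] [-630. -712.  -91.]
[549, -428.6, 250] [-662. -891.  -11.]
```

Run:
```python
import cv2,numpy as np
a=cv2.imread("pics/top0.png");b=cv2.imread("pics/side0.png")
cv2.imwrite("pics/v3.png",cv2.resize(np.vstack([a,b]),(480,600)))
```

```text
(no output)
```

View pics/v3.png

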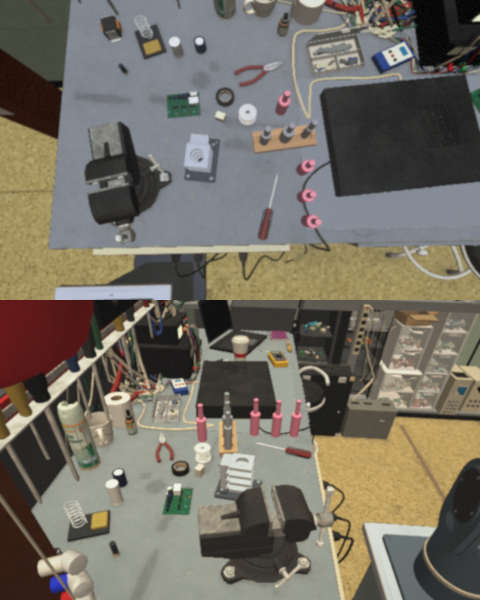

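Run:
```python
from h import *
np.set_printoptions(precision=0,suppress=True)
p=arm.grab_frame("side");W=world(p,np.ones((400,640),bool))
for lab,m in(("high y>150",(W[:,1]>150)&(W[:,2]>100)),("high all",(W[:,2]>300)&(W[:,0]<720)&(W[:,0]>0)&(W[:,1]>-650)),("rail",(W[:,2]>300)&(W[:,0]>600)&(W[:,0]<900)&(W[:,1]>-650))):
    q=W[m];print(lab,len(q),np.percentile(q,[0,3,25,50,75,97,100],axis=0))
f=p["frame"].astype(int);red=(f[...,0]>70)&(f[...,1]<50)&(f[...,2]<50);red[120:]=False;red[:,200:]=False
q=world(p,red);print("red",len(q),np.percentile(q,[0,25,50,75,100],axis=0) if len(q) else p["range_z"][red][:5],red.sum())
```

```text
high y>150 23428 [[528. 150. 363.]
 [529. 256. 410.]
 [534. 276. 451.]
 [605. 291. 519.]
 [638. 309. 650.]
 [639. 319. 660.]
 [747. 322. 663.]]
high all 23829 [[ 50. -76. 300.]
 [529. 254. 391.]
 [534. 275. 450.]
 [603. 290. 515.]
 [638. 308. 650.]
 [639. 319. 660.]
 [640. 322. 663.]]
rail 25936 [[ 600. -650.  311.]
 [ 606. -362.  374.]
 [ 638.  -37.  441.]
 [ 740.  135.  464.]
 [ 753.  276.  485.]
 [ 773.  297.  526.]
 [ 821.  310.  549.]]
red 11341 [[ 528. -903.   45.]
 [ 531.  300.  644.]
 [ 534.  309.  650.]
 [ 537.  315.  655.]
 [1067.  322.  663.]] 11379
```

Obstacles on the route are a hanging lamp (x≥528, y 250–320, above z 360), a tool rail at x~750 and a vise up to z 190. I'll swing round on a small radius at z~330.

```bash
python3 -m handwheel '[[[-0.071,-0.138,-0.092],0],[[-0.071,-0.138,-0.092],0],[[-0.071,-0.138,-0.092],0],[[-0.071,-0.138,-0.092],0],[[-0.071,-0.138,-0.092],0],[[-0.071,-0.138,-0.092],0]]' 1
python3 -m handwheel '[[[-0.203,-0.150,0],0],[[-0.203,-0.150,0],0],[[-0.203,-0.150,0],0],[[-0.203,-0.150,0],0],[[-0.203,-0.150,0],0],[[-0.203,-0.150,0],0],[[-0.203,-0.150,0],0],[[-0.203,-0.150,0],0]]'
```

```text
time: 1.45
tool_pos: [251.5, 478.5, 334.3]
orientation: [[-0.939, 0.344, 0.002], [0.344, 0.939, 0.004], [-0.001, 0.004, -1.0]]
ft_force: [0.0, -0.0, 0.7]
gripper_width: 1.0
finger_force: 0.0
time: 2.12
tool_pos: [391.0, 269.1, 330.9]
orientation: [[-0.939, 0.345, 0.0], [0.345, 0.939, -0.001], [-0.0, -0.001, -1.0]]
ft_force: [-0.3, 0.8, 0.6]
gripper_width: 1.002
finger_force: 0.0
```

```bash
python3 -m handwheel '[[[-0.151,-0.211,0],0],[[-0.151,-0.211,0],0],[[-0.151,-0.211,0],0],[[-0.151,-0.211,0],0],[[-0.151,-0.211,0],0],[[-0.151,-0.211,0],0],[[-0.151,-0.211,0],0],[[-0.151,-0.211,0],0]]'
python3 -m handwheel '[[[-0.158,-0.230,0],64],[[-0.158,-0.230,0],64],[[-0.158,-0.230,0],64],[[-0.158,-0.230,0],64],[[-0.158,-0.230,0],64],[[-0.158,-0.230,0],64],[[-0.158,-0.230,0],64],[[-0.158,-0.230,0],64],[[-0.158,-0.230,0],64],[[-0.158,-0.230,0],64]]'
```

```text
time: 2.78
tool_pos: [460.5, 19.3, 330.9]
orientation: [[-0.939, 0.344, 0.0], [0.344, 0.939, -0.001], [-0.0, -0.001, -1.0]]
ft_force: [-0.1, -0.5, 0.7]
gripper_width: 1.004
finger_force: 0.0
time: 3.62
tool_pos: [531.6, -246.7, 329.9]
orientation: [[-0.103, 0.995, -0.002], [0.995, 0.103, 0.001], [0.001, -0.001, -1.0]]
ft_force: [0.5, -0.2, 0.3]
gripper_width: 0.997
finger_force: 0.0
```

```bash
cat > go.py <<'E'
import sys
from h import *
o=arm.get_obs();R=o["orientation"];t=np.array([float(v) for v in sys.argv[1:4]])
print("tool",o["tool_pos"].round(1),"shift mm",(R.T@(t-o["tool_pos"])).round(1),"yaw of tool y",np.degrees(np.arctan2(R[1,1],R[0,1])).round(1),"F",o["ft_force"].round(1))
E
python3 go.py 549.3 -428.6 215; python3 -c "
from bench import arm;print(arm.get_obs()['joint_positions'].round(2))"
```

```text
tool [ 531.6 -246.7  329.9] shift mm [-182.9   -1.1  114.7] yaw of tool y 5.9 F [ 0.5 -0.2  0.3]
[-0.08  0.44  0.68  1.55 -0.29  1.25  0.75]
```

```bash
python3 -m handwheel '[[[-0.183,-0.001,0],0],[[-0.183,-0.001,0],0],[[-0.183,-0.001,0],0],[[-0.183,-0.001,0],0],[[-0.183,-0.001,0.1],0],[[-0.183,-0.001,0.115],0],[[-0.183,-0.001,0.115],0],[[-0.183,-0.001,0.115],0],[[-0.183,-0.001,0.115],0]]'
python3 - <<'E'
from h import *
a=arm.grab_frame("top");b=arm.grab_frame("side")
save(a,"t1.png");save(b,"s1.png")
A=cv2.imread("pics/t1.png")[110:260,230:430];B=cv2.imread("pics/s1.png")[60:210,210:410]
cv2.imwrite("pics/v4.png",cv2.resize(np.hstack([A,B]),(800,300)))
E
python3 go.py 549.3 -428.6 120
```

```text
time: 4.37
tool_pos: [549.3, -428.8, 214.8]
orientation: [[-0.111, 0.994, -0.002], [0.994, 0.111, 0.003], [0.003, -0.002, -1.0]]
ft_force: [0.3, -0.4, 1.2]
gripper_width: 1.001
finger_force: 0.0
tool [ 549.8 -430.9  218.6] shift mm [ 2.5 -0.5 98.6] yaw of tool y 6.3 F [ 0.  -0.6  0.7]
```

View pics/v4.png

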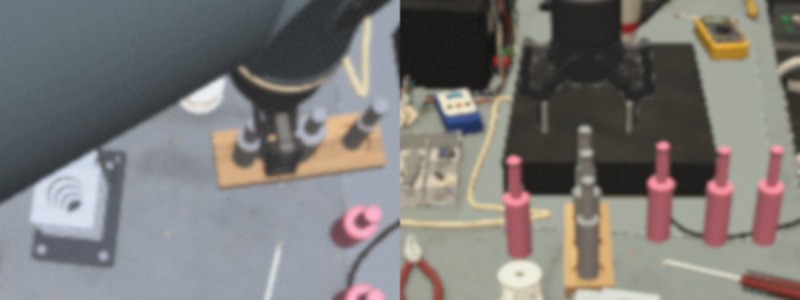

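```bash
python3 -m handwheel '[[[0,0,0.02],0],[[0,0,0.04],0],[[0,0,0.055],0],[[0,0,0.07],0],[[0,0,0.08],0],[[0,0,0.088],0],[[0,0,0.092],0],[[0,0,0.095],0],[[0,0,0.095],0],[[0,0,0.095],0]]'; python3 go.py 549.3 -428.6 120
```

```text
time: 5.3
tool_pos: [548.3, -431.8, 122.0]
orientation: [[-0.106, 0.994, 0.001], [0.994, 0.106, -0.001], [-0.001, 0.001, -1.0]]
ft_force: [0.8, 0.6, -0.4]
gripper_width: 0.998
finger_force: 0.0
tool [ 548.3 -431.8  122. ] shift mm [3.1 1.3 2. ] yaw of tool y 6.1 F [ 0.8  0.6 -0.4]
```

```bash
python3 -m handwheel '[[[0.002,0.001,0],0],[[0.003,0.001,0.001],0],[[0.003,0.001,0.001],0],[[0.003,0.001,0.001],0]]'; python3 -m handwheel '[[[0,0,0],0],[[0,0,0],0],[[0,0,0],0],[[0,0,0],0],[[0,0,0],0],[[0,0,0],0],[[0,0,0],0],[[0,0,0],0],[[0,0,0],0],[[0,0,0],0]]' 0;python3 -m handwheel '[[[0,0,0],0],[[0,0,0],0],[[0,0,0],0],[[0,0,0],0]]'
```

```text
time: 5.63
tool_pos: [548.8, -428.3, 120.4]
orientation: [[-0.106, 0.994, 0.0], [0.994, 0.106, -0.0], [-0.0, 0.0, -1.0]]
ft_force: [0.1, -0.3, 0.1]
gripper_width: 1.005
finger_force: 0.0
time: 6.47
tool_pos: [548.8, -428.6, 120.5]
orientation: [[-0.106, 0.994, 0.0], [0.994, 0.106, -0.0], [-0.0, 0.0, -1.0]]
ft_force: [-0.1, -0.8, 2.1]
gripper_width: 0.17
finger_force: 58.4
time: 6.8
tool_pos: [548.8, -428.5, 120.4]
orientation: [[-0.106, 0.994, 0.0], [0.994, 0.106, -0.0], [-0.0, 0.0, -1.0]]
ft_force: [0.5, 0.0, 2.3]
gripper_width: 0.175
finger_force: 58.4
```

```bash
python3 -m handwheel '[[[0,0,-0.003],0],[[0,0,-0.008],0],[[0,0,-0.016],0],[[0,0,-0.03],0],[[0,0,-0.05],0],[[0,0,-0.075],0],[[0,0,-0.1],0],[[0,0,-0.125],0],[[0,0,-0.145],0],[[0,0,-0.145],0]]'; python3 go.py 490.7 -244.4 265
```

```text
time: 7.63
tool_pos: [549.4, -430.1, 270.8]
orientation: [[-0.105, 0.994, 0.005], [0.994, 0.105, -0.005], [-0.005, 0.005, -1.0]]
ft_force: [0.2, -0.4, -0.7]
gripper_width: 0.174
finger_force: 58.5
tool [ 549.4 -430.1  270.8] shift mm [190.9 -38.8   4.6] yaw of tool y 6.1 F [ 0.2 -0.4 -0.7]
```

```bash
python3 -m handwheel '[[[0.03,-0.006,0],0],[[0.06,-0.012,0],0],[[0.09,-0.018,0],0],[[0.12,-0.024,0],0],[[0.145,-0.029,0],0],[[0.165,-0.033,0],0],[[0.18,-0.036,0],0],[[0.189,-0.038,0],0],[[0.189,-0.038,0],0],[[0.189,-0.038,0],0]]'; python3 -m handwheel '[[[0,0,0],0],[[0,0,0],0],[[0,0,0],0]]'
python3 - <<'E'
from h import *
from scipy.optimize import least_squares
np.set_printoptions(precision=1,suppress=True)
o=arm.get_obs();T=o["tool_pos"];print(T,o["ft_force"])
def circ(P,r):
    f=lambda q:np.hypot(P[:,0]-q[0],P[:,1]-q[1])-r
    return least_squares(f,P[:,:2].mean(0),loss="soft_l1").x
for n in("top","side"):
    p=arm.grab_frame(n);save(p,n+"2.png");W=world(p,np.ones((400,640),bool))
    s=W[(abs(W[:,0]-T[0])<25)&(abs(W[:,1]-T[1])<25)&(W[:,2]>140)&(W[:,2]<260)]
    print(n,len(s),np.percentile(s[:,2],[0,5,50,95]))
    for lo,hi in((155,185),(185,215),(215,242),(160,240)):
        P=s[(s[:,2]>lo)&(s[:,2]<hi)]
        if len(P)>10:print(lo,len(P),circ(P,14),P.min(0),P.max(0))
    g=W[(abs(W[:,0]-495)<90)&(abs(W[:,1]+245)<70)&(W[:,2]>110)&(W[:,2]<126)]
    print("gauge",len(g),cv2.minAreaRect(g[:,:2].astype(np.float32)),np.median(g[:,2]))
A=cv2.imread("pics/top2.png")[110:260,200:400];B=cv2.imread("pics/side2.png")[130:280,210:410]
cv2.imwrite("pics/v5.png",cv2.resize(np.hstack([A,B]),(800,300)))
E
```

```text
time: 8.47
tool_pos: [491.0, -244.7, 265.4]
orientation: [[-0.106, 0.994, 0.0], [0.994, 0.106, -0.0], [-0.0, 0.0, -1.0]]
ft_force: [0.7, -0.9, -2.1]
gripper_width: 0.165
finger_force: 58.6
time: 8.72
tool_pos: [490.9, -245.6, 265.2]
orientation: [[-0.105, 0.995, -0.0], [0.995, 0.105, -0.001], [-0.001, -0.0, -1.0]]
ft_force: [0.1, -1.1, -2.7]
gripper_width: 0.17
finger_force: 58.6
[ 490.9 -245.6  265.2] [ 0.1 -1.1 -2.7]
top 159 [156.5 160.2 208.4 246.4]
155 45 [ 471.7 -264.3] [ 475.6 -260.   156.5] [ 495.2 -242.8  183.9]
185 44 [ 489.6 -246. ] [ 475.3 -260.2  185.2] [ 497.7 -246.6  214.4]
215 36 [ 489.7 -246. ] [ 476.2 -260.1  215.6] [ 496.1 -250.5  239.8]
160 118 [ 489.6 -246. ] [ 475.3 -260.2  160.1] [ 497.7 -244.6  239.8]
gauge 643 ((501.9497375488281, -254.311767578125), (47.1689338684082, 90.58935546875), 82.51187133789062) 115.76524925364606
side 612 [157.9 164.6 212.8 252.9]
155 145 [ 492.2 -246.1] [ 478.4 -245.5  157.9] [ 506.  -230.6  184.9]
185 171 [ 492.3 -246. ] [ 478.4 -244.8  185. ] [ 506.2 -230.6  214.8]
215 166 [ 492.2 -246.1] [ 478.3 -244.1  215.3] [ 504.8 -230.1  241.9]
160 465 [ 492.2 -246. ] [ 478.3 -245.5  160. ] [ 506.2 -230.1  239.6]
gauge 813 ((506.9927673339844, -245.78515625), (66.11273956298828, 92.13651275634766), 82.96298217773438) 117.55762080834859
```

View pics/v5.png

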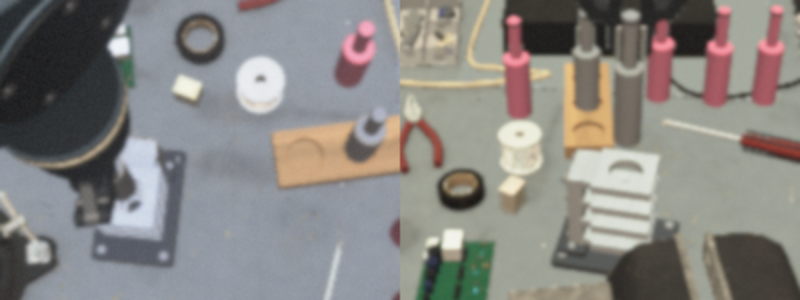

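```bash
python3 -m handwheel '[[[0.001,0,0.004],0],[[0.001,0,0.01],0],[[0.001,0,0.016],0],[[0.001,0,0.022],0],[[0.001,0,0.026],0],[[0.001,0,0.028],0],[[0.001,0,0.03],0],[[0.001,0,0.03],0],[[0.001,0,0.03],0]]'; python3 -m handwheel '[[[0,0,0.001],0],[[0,0,0.002],0],[[0,0,0.003],0],[[0,0,0.004],0],[[0,0,0.005],0],[[0,0,0.006],0],[[0,0,0.007],0],[[0,0,0.008],0],[[0,0,0.008],0]]'
```

```text
time: 9.57
tool_pos: [490.9, -243.6, 235.3]
orientation: [[-0.106, 0.994, 0.0], [0.994, 0.106, -0.0], [-0.0, -0.0, -1.0]]
ft_force: [-0.3, -0.2, -1.0]
gripper_width: 0.166
finger_force: 58.6
time: 10.32
tool_pos: [490.7, -243.5, 227.1]
orientation: [[-0.106, 0.994, -0.0], [0.994, 0.106, 0.0], [0.0, -0.0, -1.0]]
ft_force: [-0.2, 0.5, -1.8]
gripper_width: 0.176
finger_force: 58.6
```

```bash
python3 -m handwheel '[[[0,0,0.001],0],[[0,0,0.002],0],[[0,0,0.003],0],[[0,0,0.004],0],[[0,0,0.005],0],[[0,0,0.005],0],[[0,0,0.005],0]]'
```

```text
time: 10.9
tool_pos: [490.8, -243.5, 222.2]
orientation: [[-0.106, 0.994, -0.0], [0.994, 0.106, -0.0], [0.0, -0.0, -1.0]]
ft_force: [-0.2, -0.1, -1.9]
gripper_width: 0.17
finger_force: 58.6
```

```bash
python3 -m handwheel '[[[0,0,0.001],0],[[0,0,0.002],0],[[0,0,0.003],0],[[0,0,0.004],0],[[0,0,0.005],0],[[0,0,0.005],0],[[0,0,0.005],0]]'
```

```text
time: 11.48
tool_pos: [490.8, -243.5, 217.2]
orientation: [[-0.106, 0.994, -0.0], [0.994, 0.106, -0.0], [0.0, -0.0, -1.0]]
ft_force: [0.7, -0.5, -1.4]
gripper_width: 0.167
finger_force: 58.6
```

```bash
python3 -m handwheel '[[[0.001,0,0],0],[[0.002,0,0],0],[[0.003,0,0],0],[[0.003,0,0],0],[[0.003,0,0],0]]' | grep -E "pos|ft"; python3 -m handwheel '[[[0.0005,0,0],0],[[0.001,0,0],0],[[0.001,0,0],0]]'| grep -E "pos|ft"
```

```text
tool_pos: [490.6, -240.4, 217.4]
ft_force: [0.6, 0.2, -2.1]
tool_pos: [490.4, -239.7, 217.4]
ft_force: [-1.0, -0.5, -1.4]
```

```bash
python3 -m handwheel '[[[0.0005,0,0],0],[[0.001,0,0],0],[[0.001,0,0],0]]' | grep -E "pos|ft"; python3 -m handwheel '[[[0.0005,0,0],0],[[0.001,0,0],0],[[0.001,0,0],0]]'| grep -E "pos|ft"
```

```text
tool_pos: [490.4, -239.0, 217.4]
ft_force: [0.2, -2.5, -1.7]
tool_pos: [490.3, -238.2, 217.5]
ft_force: [-0.2, -3.5, -0.5]
```

```bash
python3 -m handwheel '[[[-0.001,0,0],0],[[-0.002,0,0],0],[[-0.003,0,0],0],[[-0.004,0,0],0],[[-0.005,0,0],0],[[-0.006,0,0],0],[[-0.007,0,0],0],[[-0.007,0,0],0]]' | grep -E "pos|ft"; python3 -m handwheel '[[[-0.0005,0,0],0],[[-0.001,0,0],0],[[-0.001,0,0],0]]'| grep -E "pos|ft"; python3 -m handwheel '[[[-0.0005,0,0],0],[[-0.001,0,0],0],[[-0.001,0,0],0]]'| grep -E "pos|ft"
```

```text
tool_pos: [490.9, -244.6, 217.2]
ft_force: [-0.7, -0.2, -1.7]
tool_pos: [491.0, -245.6, 217.3]
ft_force: [0.2, 0.1, -2.3]
tool_pos: [491.2, -246.6, 217.3]
ft_force: [0.6, -0.3, -1.9]
```

```bash
for i in 1; do python3 -m handwheel '[[[-0.0005,0,0],0],[[-0.001,0,0],0],[[-0.001,0,0],0]]'| grep -E "pos|ft"; python3 -m handwheel '[[[-0.0005,0,0],0],[[-0.001,0,0],0],[[-0.001,0,0],0]]'| grep -E "pos|ft"; done
```

```text
tool_pos: [491.2, -247.7, 217.3]
ft_force: [-0.1, 0.3, -2.1]
tool_pos: [491.4, -248.5, 217.3]
ft_force: [0.3, -0.1, -2.0]
```

```bash
python3 -m handwheel '[[[-0.0005,0,0],0],[[-0.001,0,0],0],[[-0.001,0,0],0]]'| grep -E "pos|ft"; python3 -m handwheel '[[[-0.0005,0,0],0],[[-0.001,0,0],0],[[-0.001,0,0],0]]'| grep -E "pos|ft"
```

```text
tool_pos: [491.5, -249.2, 217.3]
ft_force: [-0.4, 2.3, -0.1]
tool_pos: [491.6, -250.0, 217.3]
ft_force: [-1.4, 4.4, 1.2]
```

```bash
python3 -m handwheel '[[[0.001,0,0],0],[[0.002,0,0],0],[[0.003,0,0],0],[[0.004,0,0],0],[[0.005,0,0],0],[[0.006,0,0],0],[[0.006,0.001,0],0],[[0.006,0.002,0],0],[[0.006,0.002,0],0]]' | grep -E "pos|ft"; python3 -m handwheel '[[[0,0.0005,0],0],[[0,0.001,0],0],[[0,0.001,0],0]]'| grep -E "pos|ft"; python3 -m handwheel '[[[0,0.0005,0],0],[[0,0.001,0],0],[[0,0.001,0],0]]'| grep -E "pos|ft"
```

```text
tool_pos: [493.2, -244.4, 217.3]
ft_force: [0.5, 0.3, -2.4]
tool_pos: [494.0, -244.3, 217.3]
ft_force: [0.6, 0.6, -1.3]
tool_pos: [494.9, -244.1, 217.3]
ft_force: [0.4, 0.3, -1.6]
```

```bash
python3 -m handwheel '[[[0,0.0005,0],0],[[0,0.001,0],0],[[0,0.001,0],0]]'| grep -E "pos|ft"; python3 -m handwheel '[[[0,0.0005,0],0],[[0,0.001,0],0],[[0,0.001,0],0]]'| grep -E "pos|ft"
```

```text
tool_pos: [495.5, -244.0, 217.3]
ft_force: [-2.4, -0.2, -1.0]
tool_pos: [496.2, -244.0, 217.2]
ft_force: [-4.9, -0.8, 2.1]
```

```bash
python3 -m handwheel '[[[0,-0.0015,0],0],[[0,-0.003,0],0],[[0,-0.004,0],0],[[0,-0.005,0],0],[[0,-0.006,0],0],[[0,-0.007,0],0],[[0,-0.008,0],0],[[0,-0.008,0],0]]' | grep -E "pos|ft"; python3 -m handwheel '[[[0,-0.0005,0],0],[[0,-0.001,0],0],[[0,-0.001,0],0]]'| grep -E "pos|ft"
```

```text
tool_pos: [488.8, -244.8, 217.3]
ft_force: [-0.0, 0.0, -0.7]
tool_pos: [487.9, -244.9, 217.3]
ft_force: [-0.3, -0.2, -2.2]
```

```bash
python3 -m handwheel '[[[0,-0.0005,0],0],[[0,-0.001,0],0],[[0,-0.001,0],0]]'| grep -E "pos|ft"
```

```text
tool_pos: [486.9, -245.0, 217.3]
ft_force: [0.7, 0.8, -1.6]
```

```bash
python3 -m handwheel '[[[0,-0.0005,0],0],[[0,-0.001,0],0],[[0,-0.001,0],0]]'| grep -E "pos|ft"; python3 -m handwheel '[[[0,-0.0005,0],0],[[0,-0.001,0],0],[[0,-0.001,0],0]]'| grep -E "pos|ft"
```

```text
tool_pos: [486.3, -245.1, 217.4]
ft_force: [0.7, -0.5, -2.3]
tool_pos: [485.7, -245.1, 217.5]
ft_force: [3.5, 0.4, -3.3]
```

```bash
python3 -m handwheel '[[[0,0.001,0],0],[[0,0.002,0],0],[[0,0.003,0],0],[[0,0.004,0],0],[[0.0005,0.005,0],0],[[0.0005,0.006,0],0],[[0.0005,0.006,0],0],[[0.0005,0.006,0],0]]' | grep -E "pos|ft"; python3 -m handwheel '[[[0,0,0],0],[[0,0,0],0]]'| grep -E "pos|ft"
```

```text
tool_pos: [490.8, -244.1, 217.2]
ft_force: [-0.4, -0.6, -1.5]
tool_pos: [490.8, -244.1, 217.3]
ft_force: [-0.6, 0.2, -1.8]
```

```bash
python3 -m handwheel '[[[0,0,0.00125],0],[[0,0,0.0025],0],[[0,0,0.00375],0],[[0,0,0.005],0],[[0,0,0.00625],0],[[0,0,0.0075],0],[[0,0,0.00875],0],[[0,0,0.01],0],[[0,0,0.01125],0],[[0,0,0.0125],0]]' | grep -E "time|pos|ft"; python3 -m handwheel '[[[0,0,0.001],0],[[0,0,0.002],0],[[0,0,0.003],0],[[0,0,0.003],0]]'| grep -E "time|pos|ft";python3 -m handwheel '[[[0,0,0.001],0],[[0,0,0.002],0],[[0,0,0.002],0]]'| grep -E "pos|ft"
```

```text
time: 19.9
tool_pos: [490.9, -244.0, 204.7]
ft_force: [-0.2, -0.1, -1.8]
time: 20.23
tool_pos: [490.8, -244.0, 201.6]
ft_force: [0.3, 0.2, -0.6]
tool_pos: [490.8, -244.0, 199.6]
ft_force: [0.0, -0.7, -2.1]
```

```bash
python3 -m handwheel '[[[0,0,0.001],0],[[0,0,0.002],0],[[0,0,0.002],0]]'| grep -E "pos|ft"
```

```text
tool_pos: [490.8, -244.0, 197.6]
ft_force: [0.0, 0.2, -0.9]
```

```bash
python3 -m handwheel '[[[0,0,0.001],0],[[0,0,0.002],0],[[0,0,0.002],0]]'| grep -E "pos|ft"
```

```text
tool_pos: [490.8, -244.0, 195.6]
ft_force: [-0.8, -0.1, -2.3]
```

```bash
python3 -m handwheel '[[[0,0,0.001],0],[[0,0,0.002],0],[[0,0,0.002],0]]'| grep -E "pos|ft"
```

```text
tool_pos: [490.8, -244.0, 193.6]
ft_force: [-0.7, -0.2, -1.9]
```

```bash
python3 -m handwheel '[[[0,0,0.001],0],[[0,0,0.002],0],[[0,0,0.002],0]]'| grep -E "pos|ft"
```

```text
tool_pos: [490.8, -244.0, 191.6]
ft_force: [0.6, 0.4, -3.2]
```

```bash
python3 -m handwheel '[[[0,0,0.001],0],[[0,0,0.002],0],[[0,0,0.002],0]]'| grep -E "pos|ft"
```

```text
tool_pos: [490.8, -244.0, 189.6]
ft_force: [0.2, 0.7, -1.7]
```

It has passed the second ring without catching. The third ring should be met with the TCP at about 166–172.

```bash
python3 -m handwheel '[[[0,0,0.00125],0],[[0,0,0.0025],0],[[0,0,0.00375],0],[[0,0,0.005],0],[[0,0,0.00625],0],[[0,0,0.0075],0],[[0,0,0.00875],0],[[0,0,0.01],0],[[0,0,0.01125],0],[[0,0,0.0125],0]]' | grep -E "time|pos|ft"
```

```text
time: 22.57
tool_pos: [490.9, -244.0, 177.2]
ft_force: [-0.3, 1.1, -2.0]
```

```bash
python3 -m handwheel '[[[0,0,0.001],0],[[0,0,0.002],0],[[0,0,0.003],0],[[0,0,0.003],0]]'| grep -E "time|pos|ft"
```

```text
time: 22.9
tool_pos: [490.8, -244.0, 174.1]
ft_force: [0.4, 0.9, -1.8]
```

```bash
python3 -m handwheel '[[[0,0,0.0007],0],[[0,0,0.0014],0],[[0,0,0.002],0],[[0,0,0.002],0]]'| grep -E "time|pos|ft"
```

```text
time: 23.23
tool_pos: [490.8, -244.0, 172.2]
ft_force: [0.1, -0.4, -1.9]
```

```bash
python3 -m handwheel '[[[0,0,0.0005],0],[[0,0,0.001],0],[[0,0,0.0015],0],[[0,0,0.0015],0]]'| grep -E "time|pos|ft"
```

```text
time: 23.57
tool_pos: [490.9, -244.0, 170.7]
ft_force: [-0.4, 0.0, -2.3]
```

```bash
python3 -m handwheel '[[[0,0,0.0005],0],[[0,0,0.001],0],[[0,0,0.001],0]]'| grep -E "time|pos|ft"
```

```text
time: 23.82
tool_pos: [490.9, -244.0, 169.7]
ft_force: [0.4, 1.0, -2.2]
```

```bash
python3 -m handwheel '[[[0,0,0.0005],0],[[0,0,0.001],0],[[0,0,0.001],0]]'| grep -E "time|pos|ft"
```

```text
time: 24.07
tool_pos: [491.0, -244.2, 169.1]
ft_force: [-1.2, -0.1, 2.2]
```

```bash
python3 -m handwheel '[[[0,0,0.0005],0],[[0,0,0.001],0],[[0,0,0.001],0]]'| grep -E "time|pos|ft"
```

```text
time: 24.32
tool_pos: [491.3, -244.5, 168.9]
ft_force: [-1.5, 1.0, 12.1]
```

```bash
python3 -m handwheel '[[[0,0,-0.0001],0],[[0,0,-0.0001],0],[[0,0,-0.0001],0],[[0,0,-0.0001],0],[[0,0,-0.0001],0],[[0,0,-0.0001],0]]'| grep -E "time|pos|ft"
```

```text
time: 24.82
tool_pos: [491.3, -244.5, 168.9]
ft_force: [-1.8, 0.6, 11.0]
```

```bash
python3 -m handwheel '[[[0,0,0],0],[[0,0,0],0],[[0,0,0],0],[[0,0,0],0]]'| grep -E "time|pos|ft"; python3 -m handwheel '[[[0,0,-0.0003],0],[[0,0,-0.0006],0],[[0,0,-0.0008],0],[[0,0,-0.0008],0]]'| grep -E "time|pos|ft"
```

```text
time: 25.15
tool_pos: [491.3, -244.4, 168.9]
ft_force: [-2.7, 1.9, 11.3]
time: 25.48
tool_pos: [491.1, -244.2, 169.0]
ft_force: [0.1, 0.4, 5.4]
```

Held at about 11 N plus the spindle's weight, so roughly 13 N on the ring. Now I ease off a little, open and withdraw upward.

```bash
python3 -m handwheel '[[[0,0,-0.0003],0],[[0,0,-0.0004],0],[[0,0,-0.0004],0]]'| grep -E "time|pos|ft"; python3 -m handwheel '[[[0,0,0],0],[[0,0,0],0],[[0,0,0],0],[[0,0,0],0],[[0,0,0],0],[[0,0,0],0],[[0,0,0],0],[[0,0,0],0],[[0,0,0],0],[[0,0,0],0]]' 1
```

```text
time: 25.73
tool_pos: [491.1, -244.1, 169.1]
ft_force: [0.3, 0.0, 3.4]
time: 26.57
tool_pos: [490.9, -244.0, 169.1]
orientation: [[-0.106, 0.994, 0.0], [0.994, 0.106, -0.0], [-0.0, 0.0, -1.0]]
ft_force: [0.8, -0.1, 0.4]
gripper_width: 0.997
finger_force: 0.0
```

```bash
python3 -m handwheel '[[[0,0,-0.003],0],[[0,0,-0.01],0],[[0,0,-0.02],0],[[0,0,-0.035],0],[[0,0,-0.055],0],[[0,0,-0.08],0],[[0,0,-0.105],0],[[0,0,-0.12],0],[[0,0,-0.12],0],[[0,0,-0.12],0]]'
python3 - <<'E'
from h import *
from scipy.optimize import least_squares
np.set_printoptions(precision=1,suppress=True)
p=arm.grab_frame("side");save(p,"s3.png");W=world(p,np.ones((400,640),bool))
s=W[(abs(W[:,0]-491)<25)&(abs(W[:,1]+244)<25)&(W[:,2]>124)&(W[:,2]<215)]
print(np.percentile(s[:,2],[5,50,99]))
for lo,hi,r in((124,140,14),(160,180,8),(180,200,8)):
    P=s[(s[:,2]>lo)&(s[:,2]<hi)]
    print(lo,len(P),least_squares(lambda q:np.hypot(P[:,0]-q[0],P[:,1]-q[1])-r,P[:,:2].mean(0)-[0,r],loss="soft_l1").x)
cv2.imwrite("pics/v6.png",cv2.resize(cv2.imread("pics/s3.png")[90:290,200:440],(720,600)))
E
```

```text
time: 27.4
tool_pos: [491.2, -244.3, 290.5]
orientation: [[-0.106, 0.994, 0.002], [0.994, 0.106, -0.001], [-0.001, 0.002, -1.0]]
ft_force: [-0.7, 0.1, -0.5]
gripper_width: 1.001
finger_force: 0.0
[127.9 156.2 207.7]
124 79 [ 492.4 -244.8]
160 64 [ 492.3 -244.6]
180 67 [ 492.3 -244.4]
```

View pics/v6.png

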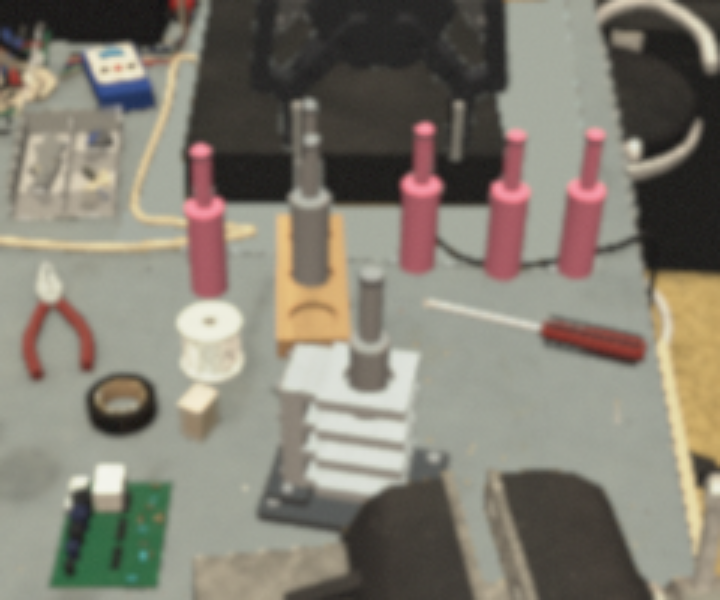

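The spindle stands upright in the gauge at crop (370,330). Its top is at about z 207, so its foot is on the third ring, and nothing else has moved.

```bash
python3 -c "
from bench import arm;print(arm.finish_job())"
```

```text
the job is handed in; nothing more can be done
None
```

The left-end spindle (28 mm body) is standing upright on the gauge's third ring, pressed there with about 13 N before release, and I have handed the job in; it took about 27 s, measured wrist forces stayed near 12 N or below, and nothing else was disturbed.

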